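Spin-check the packing turntable and brake it on its mark

ROBOT

A 6-joint arm with a two-finger parallel gripper is mounted at the origin on a cart in front of the work surface, level with it; the furniture and walls round the work are solid. World frame = base frame: x ahead of the robot, y to its left, z up, the work surface at z = 0. Lengths are in mm, angles in rad, forces in N, time in s.
With the tool pointing down it reaches from about 275 to 750 mm from the base axis. Payload 10.2 kg.
Tool frame: the origin (TCP) lies midway between the tips of the shut fingers; the grasp point (between the pads) lies 19 mm behind it (ctrl.grasp_offset is the distance from the TCP to the grasp point, in mm); z points along the fingers, y is the line along which they close (so a half turn about z gives the same grasp; the last joint's range is limited). The gripper opens to 85 mm and grips with 20 to 120 N. Pads are 22 mm wide; open, the fingers measure 114 mm over their backs; the gripper's body (76 mm by 85 mm) begins 54 mm behind the grasp point. The pads swing forward as they close: fully open they stand 13 mm farther back than shut.
Start: joints at [-1.393, 0.313, 1.498, -0, 1.331, -0.223], TCP at [204.819, -483.405, 231.294] pointing down, gripper open.
Joint ranges: [-2.94, 2.94], [-0.97, 2.17], [0.19, 2.56], [-1.23, 4.37], [0.02, 3.11], [-2.88, 2.88]. Speed limits (rad/s): [2.39, 2.39, 3.01, 3.14, 3.14, 3.14].

INTERFACE

Orientations are given as a unit quaternion [w, x, y, z].
In Python, from rig import ctrl, viewer, models gives the robot as it stands. The module is installed in compiled form; this text tells all that it offers.
- The arm moves only by the shell command python3 -m pendant 'ROWS' [OPENING] [FORCE]. ROWS is text: rows parted by semicolons, each of 4 numbers parted by spaces: the shift along the tool's x, y, z in m, then the turn about the tool's z in rad. In form: x y z yaw; .... A call has 1 to 10 rows; each row shifts and turns the commanded pose from where the row before left it, along the tool's axes as they then stand; what a row does not reach is not made up. A row lasts 1/8 s, in which the tool goes at most 62.5 mm and 10.7 degrees, less where a joint would pass 70% of its speed; a pose out of reach is approached as far as the arm can. A call is refused whole if a number of a shift passes 0.0625 or a number of a turn 0.188, either way. A call with a gripper value outside its range is refused whole. OPENING is the opening, from 0 (shut) to 1 (fully open), set as the call begins (- or left out, the last holds). The fingers move at their own pace and stop on an object; FORCE is the grip in N (left out, the last holds). Time passes only in rows, so rows that do not move let the fingers close. It gives the time, the measured TCP pose, the force, the opening and the grip force at its end, in the units of the state.
- ctrl.sense(): the state, without advancing time (a new reading comes with each control period).
- viewer.capture(name): name is "scene" or "top" or "wrist"; returns a dict with "color" (400x640x3 uint8, red, green, blue), "vertical_fov" (degrees; the focal length in pixels is half the picture's height over the tangent of half this angle, whatever the lens; pixels are square), "cx", "cy" (the principal point, pixels), "pose" (4x4, takes a point from camera to world coordinates). Camera axes: x right, y down, z forward; pixel columns grow to the right and rows downward; lengths in mm; the calibration is good to about 2 mm. A picture is of the moment at which its call begins. There is no depth.
- ctrl.finish_job(): hands the job in; it is judged then, once.
Trained networks look in the newest picture that a camera, given by its name, has taken for a name from the list of things; names that differ only in an ending like _2 or _b are one class to them, and where a whole thing is asked for, a point or a joint stands for the part that bears it (a point fixed in the world has none). Each returns a list of dicts, best first, with "p" (0 to 1); they miss things now and then, are a little off and sometimes report something else, mostly with a low value. They report only what shows in the picture. A call takes as long as a camera call.
- models.boxes_of(camera, query): "at" ([x, y, z] in mm, in world coordinates, good to about 4 mm: the middle of the surface that is visible of it).
The state is a dict: "time_s": time; "joints": joint angles; "dq": joint speeds; "tau": joint torques, N m; "eef_pos": TCP position; "ee_rot": TCP orientation; "force": force on the tool from outside, world axes, zero at the start; "wrist_torque": the same for the moment, N m; "grip_width": opening from 0.0 (shut) to 1.0 (fully open); "grip_force": force on a finger pad.
Only numpy, scipy, OpenCV 4.12 (cv2) and the standard library are available. Lean on these libraries where they do the work, as an engineer would, in place of code of your own. Each camera call takes 0.05 s, during which the arm holds its last target. There are 200 camera calls.

TASK

Check that the packing turntable runs freely and park it for loading: with a fingertip push its blue vane to flick the wheel spinning counterclockwise (seen from above), take the finger away and let the red mark run past the pointer once and on by more than half a turn. When the mark next comes round (or on a later pass), brake the still turning wheel with a fingertip on its black rim so that it stops with the red mark inside the pointer's yellow zone, and keep the fingertip pressed there: the program finishes while holding the wheel still. Do not grip anything, do not let the wheel run down and stop by itself or stop elsewhere, and leave the turntable's stand, the label roll, the dish of cookies and the scraper where they are.

Things in the scene. Friction and masses are not known exactly. Their poses are not given: they have to be found in the camera images.
- turntable: Turntable on a grey stand, loose, about 5.5 kg in all. Origin: on the wheel's axis at the table surface; -x points from the axis to the pointer (roughly to the robot at the start), z up. Round foot 248 mm wide, under the wheel. The pointer is a block outside the rim, 159 to 185 mm from the axis, 50 mm high; on it the yellow zone, an arc of 12 degrees either side of a black centre line.
- axis (a point): Axis of the wheel at the height of its black rim, 50 mm above the table. The wheel is 300 mm across: a flat black rubber rim from 104 to 150 mm from the axis, where a fingertip brakes it by pressing down; inside that an aluminium plate, top 52 mm above the table; in the middle a steel hub 54 mm across, 77 mm above the table.
- index (a point): Fixed on the stand: the point 140 mm from the axis, 50 mm up, in line with the black centre line of the pointer. The red mark belongs here; 12 degrees off it is 29 mm away.
- mark (a point): On the wheel: the red mark, a radial stripe 42 x 14 mm on the black rim, running on down its edge. The point lies on its centre line, 140 mm from the axis, 50 mm above the table.
- push_face (a point): Upright pushing face of the wheel's blue vane, opposite the red mark; the point is on the face, 58 mm from the axis, 62 mm above the table. Turns with the wheel: x outward along the face, y the way to push (counterclockwise). The face runs from hub to 80 mm from the axis, 52 to 74 mm above the table; behind it the vane slopes down over 60 mm, within 101 mm of the axis: nothing to grip.
- wheel (a joint): Wheel angle on its stand, rad, growing counterclockwise from above, counting on over many turns. The mark is at the pointer at 0 and every whole turn (6.283, ..). Starts at rest between -5.6 and -1.0; first pass 0, first stop 6.283. Inertia about 0.03 kg m2. It loses about a tenth of its speed, and 0.05 rad/s more, each second: from 3 rad/s it coasts about 20 rad. It stays where stopped.
- label_roll: White roll of labels, 70 x 77 x 28 mm, loose, lying beside the turntable. Origin: centre of its underside. Leave alone.
- dish_e: Steel dish of small broken cookies, 108 mm across, 35 mm high, loose. Origin: centre of its underside. Leave alone.
- scraper: The white dough scraper beside the turntable, 85 x 120 x 9 mm, lying flat, loose (another lies far behind). Origin: centre of its underside. Leave alone.

How it is judged:
By the outcome, as a careful person would: the job done as asked, in the order asked, and still so for the second after the job is handed in, while the arm keeps its last pose, push and grip.
It also fails if it takes over 58 s, if anything falls off the work surface, if the arm or the gripper's body presses on something with over 40 N, if the wrist force passes 120 N, or if a joint passes its speed limit or range.

## Working session

There is one attempt and no reset: what is moved stays moved. The work goes in short steps, Python scripts to look and compute and a shell command to move; the robot and the scene stay as the last step left them, time stands still between calls to the robot, and variables do not carry over. Pictures are saved under pics/ and viewed, at most 10 in all, crops included, and the job is handed in when it is done.

```bash
mkdir -p pics
cat > h.py <<'E'
from rig import ctrl, viewer, models
import numpy as np, cv2
def snap(cam,name=None):
    c=viewer.capture(cam)
    if name: cv2.imwrite('pics/'+name+'.png',c['color'][:,:,::-1])
    return c
def ray(c,u,v,z):
    f=200/np.tan(np.radians(c['vertical_fov'])/2)
    P=np.array(c['pose']);d=P[:3,:3]@np.array([(u-c['cx'])/f,(v-c['cy'])/f,1]);o=P[:3,3]
    return o+d*(z-o[2])/d[2]
def proj(c,p):
    f=200/np.tan(np.radians(c['vertical_fov'])/2)
    P=np.array(c['pose']);q=P[:3,:3].T@(np.array(p)-P[:3,3]);return c['cx']+f*q[0]/q[2],c['cy']+f*q[1]/q[2]
E
python3 - <<'E'
from h import *
np.set_printoptions(precision=3,suppress=True)
for cam in('top','scene'):
    c=snap(cam,cam+'0');print(cam,c['vertical_fov'],np.array(c['pose']))
    for q in('turntable','axis','index','mark','push_face','label_roll','dish_e','scraper'):
        print(q,[(np.round(d['at']),round(d['p'],2)) for d in models.boxes_of(cam,q)[:2]])
s=ctrl.sense();print(s)
E
```

```text
top 48.57822822945541 [[   0.025   -0.995    0.093  412.588]
 [  -1.      -0.026   -0.005   22.321]
 [   0.008   -0.093   -0.996 1252.653]
 [   0.       0.       0.       1.   ]]
turntable [(array([540., -54.,  50.]), 0.91), (array([544., -51.,  49.]), 0.69)]
axis [(array([540., -50.,  47.]), 0.67)]
index [(array([545., -56.,  47.]), 0.73), (array([542., -54.,  46.]), 0.61)]
mark [(array([542., -53.,  48.]), 0.78)]
push_face [(array([547., -52.,  52.]), 0.73)]
label_roll [(array([ 550., -287.,   30.]), 0.98)]
dish_e [(array([464., 186.,  17.]), 0.94)]
scraper [(array([ 385., -242.,    8.]), 0.92)]
scene 43.35224992918821 [[  -0.574   -0.47     0.671 -418.381]
 [  -0.819    0.333   -0.467  672.78 ]
 [  -0.004   -0.817   -0.576  854.568]
 [   0.       0.       0.       1.   ]]
turntable [(array([548.,   1.,  50.]), 0.59)]
axis [(array([549.,  -5.,  51.]), 0.87), (array([552.,  -5.,  54.]), 0.39)]
index [(array([551.,  -2.,  48.]), 0.91)]
mark [(array([554.,  -4.,  50.]), 0.74)]
push_face [(array([548.,  -4.,  52.]), 0.95)]
label_roll []
dish_e [(array([456., 192.,  16.]), 0.83)]
scraper []
{'time_s': 0.9, 'joints': array([-1.393,  0.313,  1.498,  0.   ,  1.331, -0.223]), 'dq': array([ 0.   ,  0.   , -0.002, -0.001, -0.001,  0.   ]), 'tau': array([  0.001, -41.217, -25.989,  -0.   ,   0.001,  -0.   ]), 'eef_pos': array([ 204.82 , -483.392,  231.267]), 'ee_rot': array([-0.   ,  0.98 ,  0.199,  0.   ]), 'force': array([ 0.656, -0.775, -0.31 ]), 'wrist_torque': array([-0.03 , -0.   ,  0.001]), 'grip_force': 0.0, 'grip_width': 1.003060146086799}
```

View pics/top0.png

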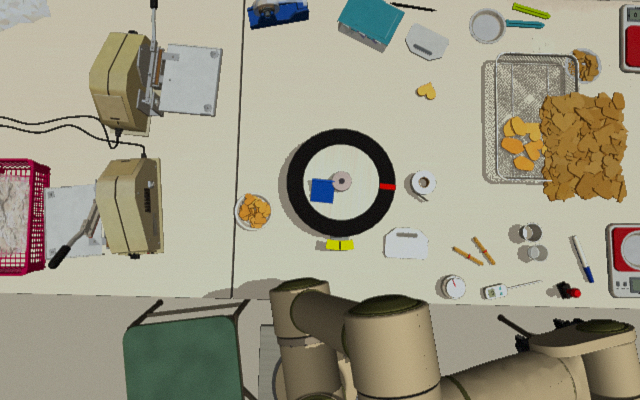

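View pics/scene0.png

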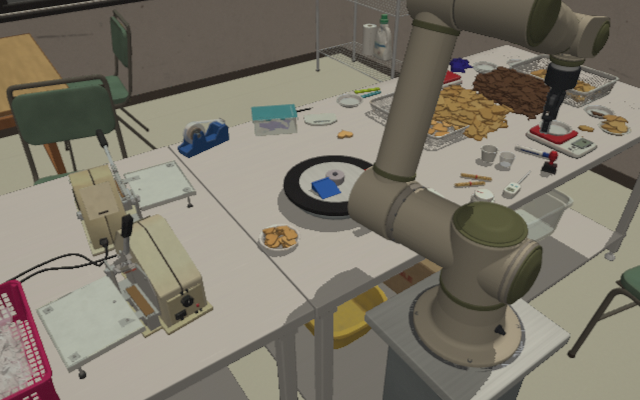

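The top view shows the wheel centred near (341,183). The red mark is to the right at (387,186), the yellow pointer at the bottom at (340,244), and the blue vane to the left at (321,190) with its face on the upper side. The scene view confirms that the vane slopes down towards the robot. Next I'll compute the angles.

```bash
cat >> h.py <<'E'
def masks(c):
    h=cv2.cvtColor(c['color'],cv2.COLOR_RGB2HSV).astype(int);H,S,V=h[...,0],h[...,1],h[...,2]
    return ((H<8)|(H>172))&(S>150)&(V>90), (H>105)&(H<125)&(S>150)&(V>80), (H>25)&(H<35)&(S>170)&(V>120), V<45
def pts(c,m,z,A,rmin,rmax):
    v,u=np.nonzero(m)
    if len(u)==0: return np.zeros((0,2))
    p=np.array([ray(c,a,b,z)[:2] for a,b in zip(u,v)]);r=np.hypot(*(p-A).T);return p[(r>rmin)&(r<rmax)]
E
python3 - <<'E'
from h import *
c=snap('top');R,B,Y,K=masks(c)
g=np.array([545.,-53.])
for i in range(3):
    # outer edge of dark rim: fit circle with rim pixels
    p=pts(c,K,50,g,95,158)
    cs,_=cv2.findContours(K.astype(np.uint8)[100:260,260:410],0,1)
    k=max(cs,key=cv2.contourArea)[:,0]+[260,100]
    q=np.array([ray(c,*x,50)[:2] for x in cv2.convexHull(k)[:,0].astype(float)])
    A=np.c_[2*q,np.ones(len(q))];s=np.linalg.lstsq(A,(q**2).sum(1),rcond=None)[0];g=s[:2]
print('axis',g,'r',np.sqrt(s[2]+g@g), 'rim mean',p.mean(0))
for n,m,z,a,b in(('red',R,50,100,155),('yel',Y,50,150,195),('blue',B,60,20,105)):
    p=pts(c,m,z,g,a,b);d=p.mean(0)-g
    print(n,len(p),p.mean(0),np.hypot(*d),np.degrees(np.arctan2(d[1],d[0])),p.min(0),p.max(0))
v,u=np.nonzero(B[150:220,290:350]);print(v.min()+150,v.max()+150,u.min()+290,u.max()+290)
E
```

```text
axis [548.05473433 -51.5711933 ] r 147.05239176655192 rim mean [545.14669358 -47.57739087]
red 90 [ 539.6238994  -179.65367954] 128.35965978030114 -93.765974861663 [ 531.91284982 -200.89897867] [ 548.16865594 -159.74872125]
yel 237 [378.18347826 -51.44576805] 169.8713023699655 179.9576953974875 [365.74116156 -89.03786307] [392.43236039 -15.9905844 ]
blue 482 [522.064917    -1.43553747] 56.47171495043073 117.40176706898814 [491.5440089  -31.46898191] [553.24353325  28.09166187]
179 202 311 333
```

```bash
python3 -m pendant '0 0 0 0.17;0 0 0 0.17;0 0 0 0.06;0 0 0 0' 0 && python3 -m pendant '0.035 -0.044 0 0;0.035 -0.044 0 0;0.035 -0.044 0 0;0.035 -0.044 0 0;0.035 -0.044 0 0;0.035 -0.044 0 0;0.035 -0.044 0 0;0.035 -0.044 0 0;0.035 -0.044 0 0;0.035 -0.044 0 0'
```

```text
time_s: 1.45
eef_pos: [204.8, -483.4, 231.3]
ee_rot: [-0.0, 1.0, 0.001, -0.0]
force: [0.5, -0.7, -0.3]
grip_width: 0.148
grip_force: 0.0
time_s: 2.7
eef_pos: [555.5, -41.5, 231.4]
ee_rot: [0.0, 1.0, 0.001, 0.0]
force: [-0.2, -0.1, 0.3]
grip_width: -0.0
grip_force: 0.0
```

```bash
python3 -m pendant '0.021 -0.024 0 0;0.021 -0.024 0 0;0 0 0.045 0;0 0 0.045 0;0 0 0.045 0;0 0 0.02 0;0 0 0 0'
python3 - <<'E'
from h import *
c=snap('wrist','w1');print(proj(c,(552,6,62)),proj(c,(548,-51.5,77)),proj(c,(597,6,61)))
E
```

```text
time_s: 3.58
eef_pos: [595.7, 5.0, 75.0]
ee_rot: [-0.0, 1.0, 0.001, -0.001]
force: [0.4, 0.0, 0.4]
grip_width: -0.003
grip_force: 0.0
(np.float64(321.29165663841064), np.float64(297.0350110676584)) (np.float64(415.6438084299631), np.float64(318.6513228899994)) (np.float64(321.413360890341), np.float64(233.47886458559202))
```

View pics/w1.png

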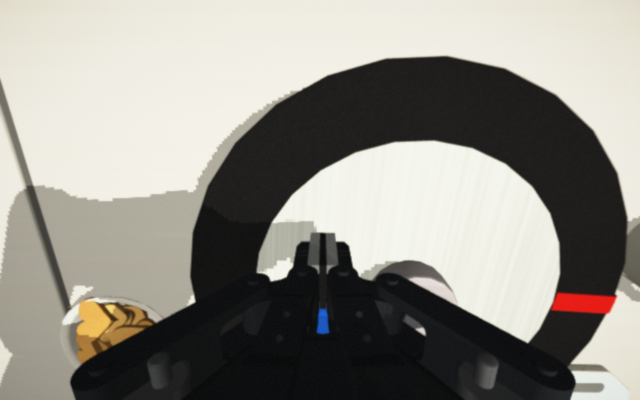

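The wrist view shows the shut fingertips at (322,240) with a strip of blue vane behind them at (322,320) and the hub clear to the right at (415,280). The fingers are placed ahead of the push face. I'll lower them and flick.

```bash
python3 -m pendant '0 0 0.014 0;0 0 0 0' && python3 -m pendant '-0.020 0 0 0;-0.008 0 0 0;-0.006 -0.001 0 0;-0.011 -0.001 0 0;-0.016 0.002 0 0;-0.018 0.008 0 0;0 0 -0.03 0;0 0 -0.05 0;0 0 -0.05 0;0 0.06 0 0'
cat > a.py <<'E'
from h import *
import sys
A=np.array([548.5,-51.5])
def go():
    t=ctrl.sense()['time_s'];c=snap('top',sys.argv[1] if len(sys.argv)>1 else None);R,B,Y,K=masks(c)
    o=[]
    for m,z,a,b,off in((R,50,105,150,180),(B,60,28,100,0)):
        p=pts(c,m,z,A,a,b)
        if len(p)<15: o.append((len(p),None));continue
        d=p.mean(0)-A;o.append((len(p),round(np.degrees(np.arctan2(d[1],d[0]))-off,1)%360))
    print(round(t,3),'mark wheel deg',o[0],'vane',o[1])
go();go()
E
python3 a.py a1
```

```text
time_s: 3.88
eef_pos: [596.0, 5.0, 61.7]
ee_rot: [-0.0, 1.0, 0.001, -0.001]
force: [-0.3, 0.1, 0.2]
grip_width: -0.002
grip_force: 0.0
time_s: 5.12
eef_pos: [519.1, -61.9, 196.4]
ee_rot: [0.001, 1.0, 0.003, 0.004]
force: [0.5, -0.6, -1.5]
grip_width: -0.001
grip_force: 0.0
5.125 mark wheel deg (108, np.float64(221.8)) vane (4, None)
5.175 mark wheel deg (107, np.float64(230.3)) vane (0, None)
```

```bash
python3 -m pendant '0.010 0.039 0 0;0.010 0.039 0 0;0.010 0.039 0.02 0;0 0 0.05 0;0 0 0.05 0;0 0 0.013 0;0 0 0 0'; python3 a.py a2
```

```text
time_s: 6.1
eef_pos: [547.9, -180.1, 59.9]
ee_rot: [0.0, 1.0, 0.001, 0.0]
force: [-0.1, 0.6, 0.2]
grip_width: 0.004
grip_force: 0.0
6.1 mark wheel deg (15, np.float64(17.19999999999999)) vane (457, np.float64(50.1))
6.15 mark wheel deg (0, None) vane (457, np.float64(57.6))
```

View pics/a2.png

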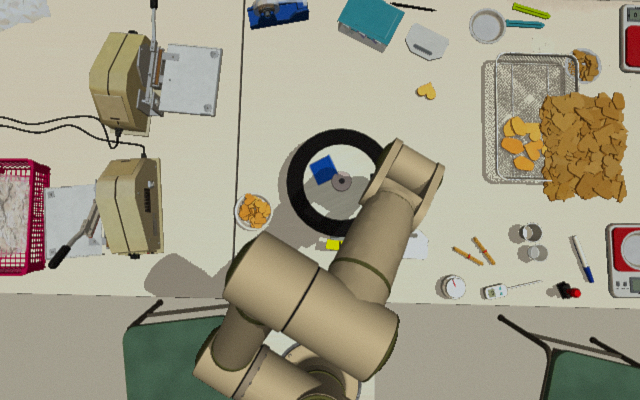

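```bash
python3 -m pendant '0 0 0.005 0;0 0 0 0;0 0 0 0;0 0 0 0;0 0 0 0;0 0 0 0;0 0 0 0;0 0 0 0;0 0 0 0;0 0 0 0' ; python3 a.py;  python3 -m pendant '0 0 0 0;0 0 0 0;0 0 0 0;0 0 0 0;0 0 0 0;0 0 0 0;0 0 0 0;0 0 0 0;0 0 0 0;0 0 0 0' >/dev/null; python3 a.py;  python3 -m pendant '0 0 0 0;0 0 0 0;0 0 0 0;0 0 0 0;0 0 0 0;0 0 0 0;0 0 0 0;0 0 0 0;0 0 0 0;0 0 0 0' >/dev/null;python3 a.py
```

```text
time_s: 7.45
eef_pos: [547.6, -180.1, 54.3]
ee_rot: [-0.0, 1.0, 0.0, -0.0]
force: [-0.2, -0.3, -1.4]
grip_width: 0.001
grip_force: 0.0
7.45 mark wheel deg (102, np.float64(204.2)) vane (291, np.float64(236.5))
7.5 mark wheel deg (100, np.float64(210.4)) vane (279, np.float64(244.7))
8.8 mark wheel deg (86, np.float64(0.30000000000001137)) vane (464, np.float64(31.0))
8.85 mark wheel deg (89, np.float64(5.199999999999989)) vane (453, np.float64(36.5))
10.15 mark wheel deg (74, np.float64(129.0)) vane (456, np.float64(161.5))
10.2 mark wheel deg (93, np.float64(132.6)) vane (458, np.float64(165.6))
```

```bash
python3 -m pendant '0 0 0 0;0 0 0 0;0 0 0 0;0 0 0 0;0 0 0 0;0 0 0 0;0 0 0 0;0 0 0 0;0 0 0 0;0 0 0 0' >/dev/null; python3 a.py; python3 -m pendant '0 0 0 0;0 0 0 0;0 0 0 0;0 0 0 0;0 0 0 0;0 0 0 0;0 0 0 0;0 0 0 0;0 0 0 0' ; python3 a.py
```

```text
11.5 mark wheel deg (96, np.float64(233.6)) vane (297, np.float64(272.0))
11.55 mark wheel deg (95, np.float64(237.2)) vane (309, np.float64(274.6))
time_s: 12.72
eef_pos: [547.6, -180.1, 54.3]
ee_rot: [-0.0, 1.0, 0.0, 0.0]
force: [-0.1, -0.0, 0.8]
grip_width: 0.001
grip_force: 0.0
12.725 mark wheel deg (80, np.float64(312.7)) vane (440, np.float64(344.2))
12.775 mark wheel deg (86, np.float64(315.6)) vane (442, np.float64(347.2))
```

```bash
python3 -m pendant '0 0 0 0;0 0 0 0;0 0 0 0;0 0 0 0;0 0 0.009 0;0 0 0.001 0' ; python3 a.py a3
```

```text
time_s: 13.58
eef_pos: [551.6, -180.8, 49.7]
ee_rot: [0.002, 1.0, 0.0, 0.006]
force: [-1.1, 9.7, 44.6]
grip_width: -0.001
grip_force: 22.3
13.575 mark wheel deg (83, np.float64(352.0)) vane (452, np.float64(23.2))
13.625 mark wheel deg (80, np.float64(352.1)) vane (451, np.float64(23.2))
```

Run:
```python
from h import *
c=snap('top');R,B,Y,K=masks(c);A=np.array([548.5,-51.5])
for m,z,a,b in((R,50,105,150),(Y,50,150,195)):
    p=pts(c,m,z,A,a,b);d=p-A;an=np.degrees(np.arctan2(d[:,1],d[:,0]))%360;print(len(p),p.mean(0),an.min(),an.mean(),an.max())
i=c['color'][130:260,270:430,::-1];cv2.imwrite('pics/crop.png',cv2.resize(i,None,fx=4,fy=4))
print(ctrl.sense()['force'])
```

```text
80 [422.27375048 -33.64727538] 168.67459729045962 171.9385256980748 175.2268175259939
122 [378.45724356 -33.19100256] 167.99984704136278 173.86612463168382 181.72043673256607
[-0.97314054  8.49693184 39.61417733]
```

View pics/crop.png

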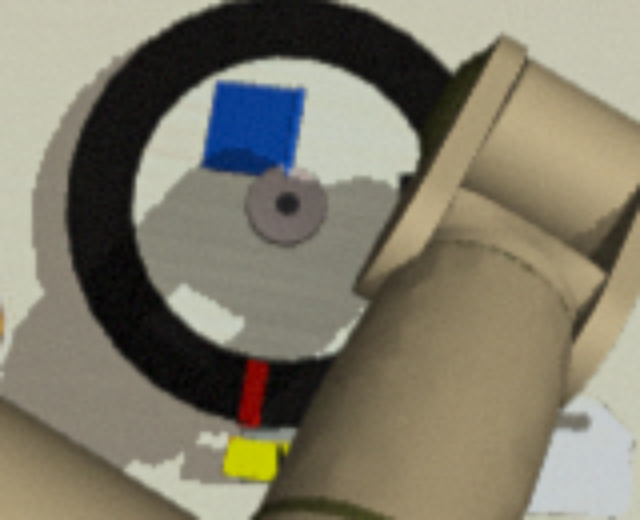

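The crop shows the red mark at (254,393), over the left part of the yellow zone (223–285,460). Its centre is about 8° short of the black centre line. The wheel is still and the fingertip is pressed on the rim.

```bash
python3 -c "
from rig import ctrl
print(ctrl.finish_job())"
```

```text
the job is handed in; nothing more can be done
None
```

I flicked the wheel counterclockwise, let it coast past the pointer twice, and braked it on the next pass; it stopped with the red mark inside the yellow zone, about 8° off centre (limit 12°), and I handed in with the fingertip still pressing the rim (about 40 N, 44 N at the stop).

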